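# Fetch the chamber cover from behind the reagent bottles

### The job

First clear the three reagent bottles from the mat and stand them in the green side tray; then fetch the aluminium cover from behind them, turn it so that its two holes line up with the studs and lower it fully home on the test chamber. Only then put each bottle back, upright, on the middle of the pad of its own cap's colour, and let go. Do not knock a bottle over at any time, and leave the glass beaker where it stands.

Things in the scene. Friction and masses are not known exactly. Their poses are not given: they have to be found in the camera images.
- bottle_red: Closed bottle with a red cap, brown-glass body with a pale label, 0.2 to 0.4 kg. Origin: centre of its underside, z up. Body 54 mm across to 92 mm high, narrowing to a 28 mm neck at 110 mm; cap 32 mm across, 115 to 146 mm high: lift by the cap. Starts upright on the pad of its own colour; the three stand in a row, 70 mm between centres.
- bottle_blue: Closed bottle with a blue cap, white plastic body with a grey band, 0.2 to 0.4 kg. Origin: centre of its underside, z up. Body 54 mm across to 92 mm high, narrowing to a 28 mm neck at 110 mm; cap 32 mm across, 115 to 146 mm high: lift by the cap. Starts upright on the pad of its own colour; the three stand in a row, 70 mm between centres.
- bottle_yellow: Closed bottle with a yellow cap, dark grey metal body with a pale label, 0.2 to 0.4 kg. Origin: centre of its underside, z up. Body 54 mm across to 92 mm high, narrowing to a 28 mm neck at 110 mm; cap 32 mm across, 115 to 146 mm high: lift by the cap. Starts upright on the pad of its own colour; the three stand in a row, 70 mm between centres.
- pad_red: Home of the red-capped bottle: flat red disc 66 mm across on the black rubber mat (250 x 190 mm, 3 mm thick, on the table; fixed). Origin: its centre at the mat's top face, where a bottle's underside rests.
- pad_blue: Home of the blue-capped bottle: flat blue disc 66 mm across on the black rubber mat (250 x 190 mm, 3 mm thick, on the table; fixed). Origin: its centre at the mat's top face, where a bottle's underside rests.
- pad_yellow: Home of the yellow-capped bottle: flat yellow disc 66 mm across on the black rubber mat (250 x 190 mm, 3 mm thick, on the table; fixed). Origin: its centre at the mat's top face, where a bottle's underside rests.
- cover: Aluminium two-bolt plate, 0.35 kg, 124 x 44 x 10 mm, round middle 66 mm across; lies flat on the mat beyond the bottles. Origin: centre of underside; x along its length through two 17 mm through-holes 44 mm either side of the origin; z up. Black grip bar on top: 52 mm along x, 14 mm thick along y, 10 to 44 mm above the underside. Same either way round.
- tray: Low green side tray, fixed; 270 mm (its x) by 130 mm (its y), 18 mm high, walls 4 mm, inner floor about 5 mm above the table. Origin: centre of its underside on the table. Room for three bottles in a row along x, 75 mm apart.
- seat (a point): Centre of the top face of the fixed grey steel test chamber (60 mm high, flange 124 x 44 mm, black mouth 48 mm across, red-levered tap on its side below the flange). x runs through two brass studs 44 mm either side: 8 mm thick, 26 mm tall, the last 10 mm tapering to 3 mm; z up. The cover is home with its underside flat on this face, a stud through each hole, about 4 mm play all round.
- beaker: Empty glass beaker standing on the table between the robot and the mat, 62 mm across and 85 mm high; origin at the centre of its underside. A bystander: leave it alone.

How it is judged (in metres and radians):
On the way, in this order (a step that is already met when the one before it is completed fails the run):
1. all three bottles stand upright in the green tray, let go (x of bottle_red in the frame of tray between -0.115 and 0.115 m and y of bottle_red in the frame of tray between -0.045 and 0.045 m and z of each of bottle_red, bottle_blue, bottle_yellow in the frame of tray below 0.01 m and angle between each of bottle_red, bottle_blue, bottle_yellow's own z axis and vertical below 0.12 rad and linear speed of each of bottle_red, bottle_blue, bottle_yellow below 0.03 m/s and contact force between each of bottle_red, bottle_blue, bottle_yellow and the fingers below 0.1 N and x of bottle_blue in the frame of tray between -0.115 and 0.115 m and y of bottle_blue in the frame of tray between -0.045 and 0.045 m and x of bottle_yellow in the frame of tray between -0.115 and 0.115 m and y of bottle_yellow in the frame of tray between -0.045 and 0.045 m), for 0.2 s.
2. the cover lies home on the chamber, both studs through its holes, let go, with the bottles still in the tray (all of step 1 and horizontal distance between cover and seat below 0.009 m and z of cover in the frame of seat between -0.003 and 0.004 m and angle between the x axis of cover and the x axis of seat, either way round below 0.16 rad and angle between cover's own z axis and vertical below 0.06 rad and linear speed of cover below 0.03 m/s and contact force between cover and the fingers below 0.1 N), for 0.2 s.
At the end, for the whole second after the job is handed in: The cover lies flat on the chamber with both studs through its holes (within 4 mm of the face, 9 mm sideways, 0.16 rad), and each bottle stands upright (0.12 rad) on the mat within 15 mm of the centre of the pad of its own colour; all released and at rest (horizontal distance between cover and seat below 0.009 m and z of cover in the frame of seat between -0.003 and 0.004 m and angle between the x axis of cover and the x axis of seat, either way round below 0.16 rad and angle between cover's own z axis and vertical below 0.06 rad and linear speed of each of cover, bottle_red, bottle_blue, bottle_yellow below 0.03 m/s and contact force between each of cover, bottle_red, bottle_blue, bottle_yellow and the fingers below 0.1 N and horizontal distance between bottle_red and pad_red below 0.015 m and height (world z) of each of bottle_red, bottle_blue, bottle_yellow below 0.008 m and angle between each of bottle_red, bottle_blue, bottle_yellow's own z axis and vertical below 0.12 rad and horizontal distance between bottle_blue and pad_blue below 0.015 m and horizontal distance between bottle_yellow and pad_yellow below 0.015 m); the robot touches nothing.
It fails at once if a bottle is knocked over (angle between any of bottle_red, bottle_blue, bottle_yellow's own z axis and vertical above 0.7 rad).
It fails at once if the glass beaker is moved more than 30 mm or tipped (distance of beaker from where it was at the start of the episode above 0.03 m or angle between beaker's own z axis and vertical above 0.4 rad).
It also fails if it takes over 144 s, if anything falls off the work surface, if the arm or the gripper's body presses on something with over 40 N, if the wrist force passes 120 N, or if a joint passes its speed limit or range.

### The arm

A 6-joint arm with a two-finger parallel gripper is mounted at the origin on the work surface. World frame = base frame: x ahead of the robot, y to its left, z up, the work surface at z = 0. Lengths are in mm, angles in rad, forces in N, time in s.
With the tool pointing down it reaches from about 300 to 875 mm from the base axis. Payload 6.4 kg.
Tool frame: the origin (TCP) lies midway between the tips of the shut fingers; the grasp point (between the pads) lies r.grip_depth behind it (r.grip_depth is the distance from the TCP to the grasp point, in mm); z points along the fingers, y is the line along which they close (so a half turn about z gives the same grasp; the last joint's range is limited). The gripper opens to 88 mm and grips with 3 to 60 N. Pads are 18 mm wide; open, the fingers measure 123 mm over their backs; the gripper's body (75 mm by 187 mm) begins 45 mm behind the grasp point.
Start: joints at [-0.206, 0.181, 1.607, -0, 1.354, -0.206], TCP at [575.014, 0.015, 238.714] pointing down, gripper open.
Joint ranges: [-2.99, 2.99], [-0.89, 2.07], [0.3, 2.58], [-1.14, 4.28], [0, 2.63], [-3.12, 3.12]. Speed limits (rad/s): [2.57, 2.57, 3.01, 3.14, 3.14, 3.14].

### API

Orientations are given as a 3x3 rotation matrix whose columns are the frame's x, y, z axes.
In Python, from cell import r, cams, job gives the robot as it stands.
- The arm moves only by the shell command python3 -m handwheel 'ROWS' [FORCE]. ROWS is JSON, a list of rows, each a list of 5 numbers: the opening, from 0 (shut) to 1 (fully open), then the shift along the tool's x, y, z in cm, then the turn about the tool's z in degrees. A call has 1 to 12 rows; each row shifts and turns the commanded pose from where the row before left it, along the tool's axes as they then stand; what a row does not reach is not made up. A row lasts 1/10 s, in which the tool goes at most 50 mm and 8.59 degrees, less where a joint would pass 70% of its speed; a pose out of reach is approached as far as the arm can. A call with a gripper value outside its range is refused whole. The fingers move at their own pace and stop on an object; FORCE is the grip in N (left out, the last holds). Time passes only in rows, so rows that do not move let the fingers close. It gives the time, the measured TCP pose, the force, the opening and the grip force at its end, in the units of the state.
- r.get_state(): the state, without advancing time (a new reading comes with each control period).
- cams.snapshot(name): name is "scene" or "side" or "wrist"; returns a dict with "image" (480x640x3 uint8, blue, green, red), "fx", "fy", "cx", "cy" (pixels), "k1" (the pictures are not rectified: a ray, as slopes to the right and down, at radius r is drawn at 1 + k1 r^2 times it, then the intrinsics apply), "R" (3x3) and "t" (3): a world point X has camera coordinates R X + t. Camera axes: x right, y down, z forward; pixel columns grow to the right and rows downward; lengths in mm; the calibration is good to about 2 mm. A picture is of the moment at which its call begins. There is no depth.
- job.finish_job(): hands the job in; it is judged then, once.
The state is a dict: "time": time; "qpos": joint angles; "joint_vel": joint speeds; "effort": joint torques, N m; "position": TCP position; "eef_rot": TCP orientation; "contact_force": force on the tool from outside, world axes, zero at the start; "wrist_torque": the same for the moment, N m; "opening": finger opening in mm; "finger_force": force on a finger pad.
Only numpy, scipy, OpenCV 4.12 (cv2) and the standard library are available. Lean on these libraries where they do the work, as an engineer would, in place of code of your own. Each camera call takes 0.05 s, during which the arm holds its last target. There are 200 camera calls.

## Working session

There is one attempt and no reset: what is moved stays moved. The work goes in short steps, Python scripts to look and compute and a shell command to move; the robot and the scene stay as the last step left them, time stands still between calls to the robot, and variables do not carry over. Pictures are saved under pics/ and viewed, at most 14 in all, crops included, and the job is handed in when it is done.

```bash
mkdir -p pics; ls; python3 - <<'E'
from cell import r,cams,job
import cv2
s=r.get_state(); print(s['time'],s['position'],s['eef_rot'],s['opening'],r.grip_depth)
for n in ["scene","side","wrist"]:
    d=cams.snapshot(n); cv2.imwrite(f'pics/{n}0.png',d['image']); print(n,d['fx'],d['cx'],d['cy'],d['k1'],d['R'],d['t'])
E
```

```text
pics
0.0 [5.74496428e+02 1.21246794e-01 2.37855137e+02] [[ 2.40361418e-05  9.99998681e-01 -1.62408177e-03]
 [ 9.99999938e-01 -2.34676325e-05  3.50067870e-04]
 [ 3.50029295e-04 -1.62409008e-03 -9.99998620e-01]] 88.07261023264762 18.700000000000003
scene 515.5417124787008 317.1726169321664 236.25630213786107 -0.012612496279741597 [[ 0.16230571  0.98672423  0.00567008]
 [ 0.7090868  -0.11263743 -0.69606661]
 [-0.68618712  0.11699616 -0.71795482]] [ -82.73975393 -329.82032672 1236.12026354]
side 501.1280676467164 312.9658907910382 251.69607867508853 -0.040110622209129615 [[ 0.84102972 -0.54056931  0.0213035 ]
 [-0.29451294 -0.49053126 -0.82014707]
 [ 0.45379637  0.6834939  -0.57175602]] [-438.58157406  222.16965071  835.34037158]
wrist 347.2475112276396 325.1558709822225 237.81847768910015 -0.015501191777760555 [[ 0.99999616  0.00105479 -0.0025617 ]
 [ 0.0017337  -0.95950189  0.28169684]
 [-0.00216082 -0.2817002  -0.95950004]] [-574.22200481  -39.62196181  388.72764703]
```

View pics/scene0.png

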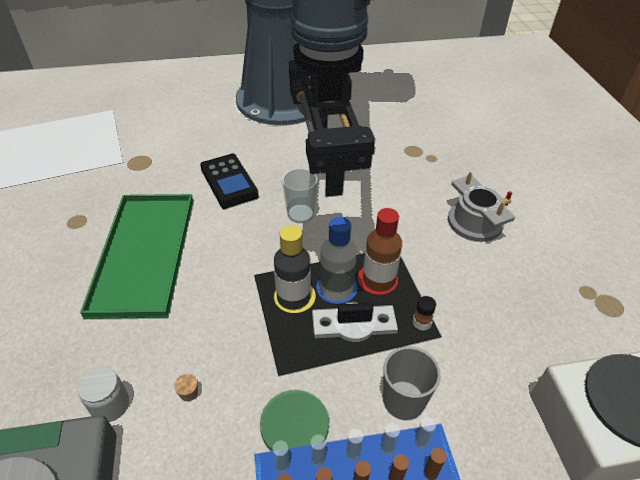

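View pics/side0.png

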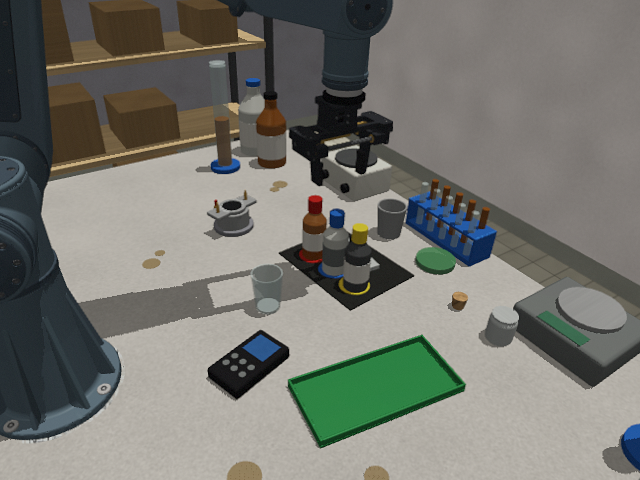

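View pics/wrist0.png

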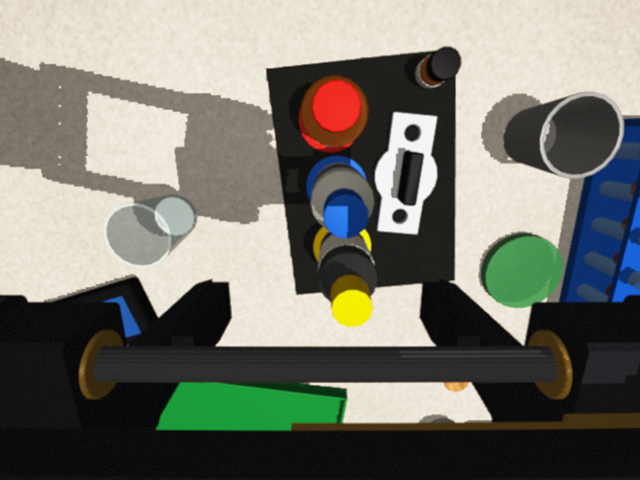

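Scene view: the caps sit at about (291,239) yellow, (340,231) blue and (388,222) red. The cover holes are near (325,322) and (384,318), the chamber near (483,205), the tray on the left and the beaker near (300,195). The side and wrist views show the same layout: +y is up in the wrist image, and the chamber is at +y.

```bash
cat > h.py <<'E'
import numpy as np, cv2
from cell import r,cams,job
def snap(n,f=None):
    d=cams.snapshot(n)
    if f: cv2.imwrite('pics/'+f+'.png',d['image'])
    d['R']=np.array(d['R']);d['t']=np.array(d['t']);return d
def ray(d,p):
    K=np.array([[d['fx'],0,d['cx']],[0,d['fy'],d['cy']],[0,0,1.]])
    u=cv2.undistortPoints(np.array([[p]],float),K,np.array([d['k1'],0,0,0.]))[0,0]
    v=d['R'].T@np.r_[u,1]; return -d['R'].T@d['t'],v/np.linalg.norm(v)
def plane(d,p,z):
    c,v=ray(d,p); return c+v*(z-c[2])/v[2]
def tri(obs):
    A=np.zeros((3,3));b=np.zeros(3);L=[ray(d,p) for d,p in obs]
    for c,v in L: P=np.eye(3)-np.outer(v,v);A+=P;b+=P@c
    X=np.linalg.solve(A,b)
    return X,[round(float(np.linalg.norm(np.cross(X-c,v))),1) for c,v in L]
def proj(d,X):
    K=np.array([[d['fx'],0,d['cx']],[0,d['fy'],d['cy']],[0,0,1.]])
    return cv2.projectPoints(np.array([X],float),cv2.Rodrigues(d['R'])[0],d['t'],K,np.array([d['k1'],0,0,0.]))[0].ravel()
HUE={'red':(0,6,170),'blue':(108,125,120),'yellow':(26,33,120),'green':(55,75,100)}
def mask(im,c,box=None):
    h=cv2.cvtColor(im,cv2.COLOR_BGR2HSV);lo,hi,s=HUE[c]
    m=(cv2.inRange(h,(lo,s,60),(hi,255,255)))
    if c=='red': m|=cv2.inRange(h,(176,s,60),(180,255,255))
    if box: k=np.zeros_like(m);k[box[1]:box[3],box[0]:box[2]]=1;m*=k
    return m
def blob(m):
    n,l,st,ce=cv2.connectedComponentsWithStats(m)
    i=1+np.argmax(st[1:,4]); return ce[i],st[i],l==i
E
cat > a.py <<'E'
from h import *
sc,si,wr=[snap(n) for n in("scene","side","wrist")]
B={'red':((365,200,410,238),(300,190,330,216)),'blue':((325,210,355,246),(325,205,348,230)),'yellow':((275,220,307,254),(345,220,372,245))}
for c,(b1,b2) in B.items():
    a,sa,_=blob(mask(sc['image'],c,b1));b,sb,_=blob(mask(si['image'],c,b2))
    print(c,a.round(1),sa,b.round(1),sb,[x if isinstance(x,list) else x.round(1) for x in tri([(sc,a),(si,b)])])
for n,p,q in(('holeA',(384,318),(413,132)),('holeB',(325,322),(400,216))):
    print(n,plane(sc,p,13).round(1),plane(wr,q,13).round(1),tri([(sc,p),(wr,q)])[0].round(1))
for n,d in(('scene',sc),('side',si)):
    m=mask(d['image'],'green',(60,180,210,330) if n=='scene' else (270,320,480,450))
    _,st,l=blob(m);c=cv2.minAreaRect(np.argwhere(l)[:,::-1].astype(np.float32))
    hull=cv2.convexHull(np.argwhere(l)[:,::-1].astype(np.int32))
    q=cv2.approxPolyDP(hull,8,True)[:,0]; print(n,[(p.tolist(),plane(d,p.astype(float),18)[:2].round(0)) for p in q])
f=lambda d,x,y,w,h:cv2.resize(d['image'][y:y+h,x:x+w],(w*5,h*5),interpolation=cv2.INTER_CUBIC)
cv2.imwrite('pics/m1.png',np.vstack([np.hstack([f(sc,440,165,80,60),f(si,195,185,80,60)]),np.hstack([f(sc,300,295,80,60),f(sc,340,295,80,60)])]))
E
python3 a.py
```

```text
red [386.8 221.5] [376 209  22  28 454] [314.8 204.4] [309 196  13  18 218] [array([580.6,  90.4, 133.5]), [0.4, 0.4]]
blue [339.2 230.7] [329 217  22  29 528] [336.7 218.6] [330 209  15  19 202] [array([587.8,  18.1, 133.1]), [0.4, 0.4]]
yellow [290.4 232.7] [280 225  22  16 269] [359.9 227.1] [353 223  15   9 104] [array([594.2, -52.3, 147.4]), [0.3, 0.3]]
holeA [664.6  77.   13. ] [664.3  76.1  13. ] [664.4  76.6  12.9]
holeB [657.6 -12.5  13. ] [656.3 -11.7  13. ] [656.6 -12.2  11.5]
scene [([190, 194], array([ 337., -214.])), ([167, 316], array([ 613., -246.])), ([84, 318], array([ 597., -369.])), ([123, 195], array([ 320., -338.]))]
side [([465, 384], array([ 581., -376.])), ([320, 441], array([ 316., -338.])), ([288, 379], array([ 336., -211.])), ([422, 335], array([ 599., -252.]))]
```

View pics/m1.png

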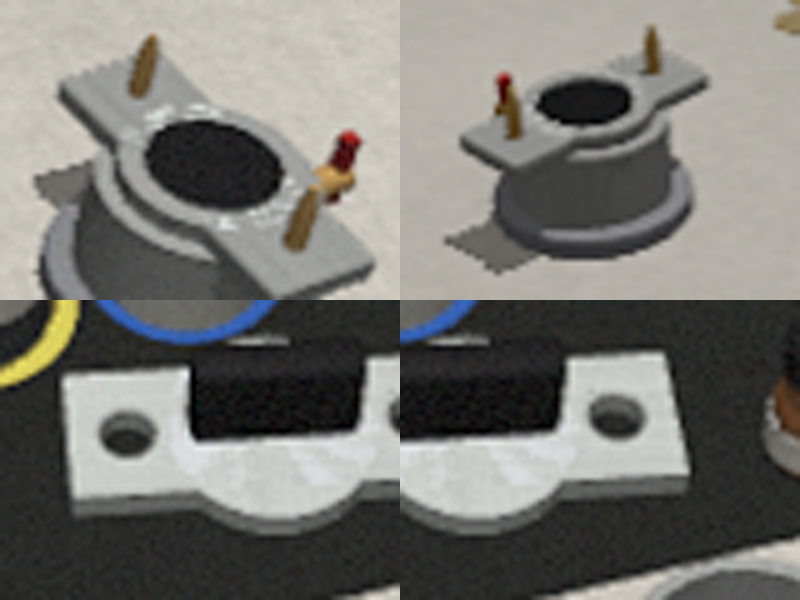

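Montage: in the scene image the stud tips are at about (470.4,172.4) and (503.2,202.6), in the side image at (217.8,202.2) and (245.4,190.6). The cover holes in the scene image are at (325.4,321.8) and (383.2,318.0).

```bash
cat > b.py <<'E'
from h import *
sc,si,wr=[snap(n) for n in("scene","side","wrist")]
P={'stud1 tip':((470.4,172.4),(217.8,202.2)),'stud1 base':((468,183.4),(217.8,212)),'stud2 tip':((503.2,202.6),(245.4,190.6)),'stud2 base':((499.4,214),(245.4,199.4))}
for n,(a,b) in P.items(): x,e=tri([(sc,a),(si,b)]);print(n,x.round(1),e)
A=plane(sc,(383.2,318),13);B=plane(sc,(325.4,321.8),13);print('cover',(A+B)/2,np.degrees(np.arctan2(A[1]-B[1],A[0]-B[0])))
print('beaker rim',plane(sc,(300,181),85),plane(si,(267,272),85), 'base',plane(sc,(300,213),0),plane(si,(268,306),0))
print('tray near edge z0',plane(sc,(167,316),0),plane(sc,(84,318),0))
# yellow cap, wider hue
HUE['yellow']=(22,36,120)
m=cv2.cvtColor(sc['image'],cv2.COLOR_BGR2HSV);print(m[245,290],m[230,290])
for c,t in(('red',(383,104)),('blue',(346,212)),('yellow',(352,308))):pass
for c,b in(('red',(300,70,365,140)),('blue',(320,180,375,240)),('yellow',(325,280,380,330))):
    a,_,l=blob(mask(wr['image'],c,b)); print(c,'wrist',a.round(1),plane(wr,a,149).round(1))
E
python3 b.py
```

```text
stud1 tip [436.  285.6  85.9] [0.1, 0.1]
stud1 base [434.3 287.8  58.8] [0.3, 0.3]
stud2 tip [519.6 310.5  83.9] [1.4, 1.4]
stud2 base [519.1 311.6  58.1] [0.6, 0.6]
cover [660.83705066  31.97369189  13.        ] 85.37029767966065
beaker rim [411.58604796 -14.41959434  85.        ] [406.21015341 -12.61491311  85.        ] base [401.82184167 -14.6071095    0.        ] [404.97371899 -13.50038161   0.        ]
tray near edge z0 [ 5.99241628e+02 -2.49934352e+02  1.13686838e-13] [ 583.01020083 -376.1635261     0.        ]
[ 23 150 119] [ 27 144 219]
red wrist [335.3 105.6] [581.4  90.5 149. ]
blue wrist [345.1 212.9] [588.8  21.1 149. ]
yellow wrist [350.  301.6] [593.6 -46.3 149. ]
```

```bash
python3 -m handwheel '[[0.8,-2.5,0.95,0,0],[0.8,-2.5,0.95,0,0],[0.8,0,0,3,0],[0.8,0,0,3,0],[0.8,0,0,3,0],[0.8,0,0,2.2,0],[0.8,0,0,1,0],[0.8,0,0,0,0],[0.8,0,0,0,0]]' 25; python3 -c "
from h import *
snap('side','s1');snap('scene','s2')
a=cv2.imread('pics/s1.png')[150:330,240:440];b=cv2.imread('pics/s2.png')[150:330,240:440]
cv2.imwrite('pics/m2.png',cv2.resize(np.hstack([a,b]),None,fx=2,fy=2))"
```

```text
time: 1.35
position: [594.7, -50.2, 117.8]
eef_rot: [[-0.0, 1.0, 0.001], [1.0, 0.0, -0.0], [-0.0, 0.001, -1.0]]
contact_force: [0.4, 0.5, 0.1]
opening: 70.7
finger_force: 0.0
```

View pics/m2.png

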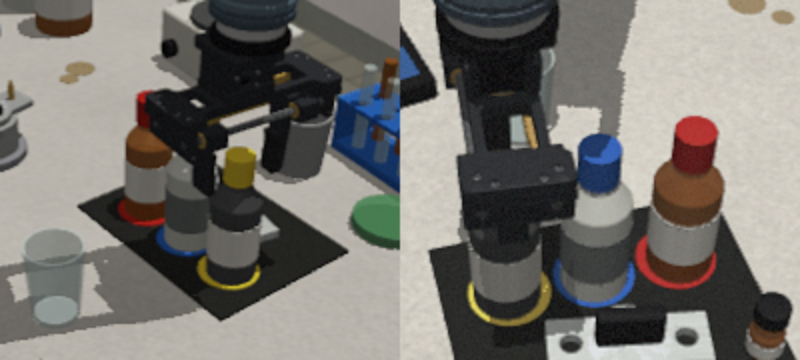

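The fingers straddle the yellow cap, at about (240,165) on the left and (505,200) on the right. Closing and lifting.

```bash
python3 -m handwheel '[[0.2,0,0,0,0],[0.2,0,0,0,0],[0.2,0,0,0,0],[0.2,0,0,0,0],[0.2,0,0,0,0],[0.2,0,0,0,0],[0.2,0,0,-1,0],[0.2,0,0,-2,0],[0.2,0,0,-2,0],[0.2,0,0,-1,0]]' 25
```

```text
time: 2.45
position: [594.8, -50.2, 178.9]
eef_rot: [[-0.0, 1.0, 0.002], [1.0, 0.0, -0.001], [-0.001, 0.002, -1.0]]
contact_force: [1.0, -0.1, -1.7]
opening: 31.1
finger_force: 25.0
```

```bash
python3 -m handwheel '[[0.2,-1.2,-0.3,0,0],[0.2,-2.4,-0.6,0,0],[0.2,-3,-0.7,0,0],[0.2,-3,-0.7,0,0],[0.2,-3,-0.7,0,0],[0.2,-3,-0.7,0,0],[0.2,-3,-0.7,0,0],[0.2,-3,-0.7,0,0],[0.2,-2.5,-0.6,0,0],[0.2,-1.4,-0.4,0,0],[0.2,0,0,0,0],[0.2,0,0,0,0]]' 25; python3 -c "
from h import *
snap('side','s3');snap('scene','s4')
a=cv2.imread('pics/s3.png')[220:450,270:500];b=cv2.imread('pics/s4.png')[120:350,50:280]
cv2.imwrite('pics/m3.png',cv2.resize(np.hstack([a,b]),None,fx=1.7,fy=1.7))"
```

```text
time: 3.65
position: [532.6, -304.4, 176.0]
eef_rot: [[0.001, 1.0, -0.001], [1.0, -0.001, 0.001], [0.001, -0.001, -1.0]]
contact_force: [-1.0, 0.6, -3.2]
opening: 31.1
finger_force: 25.0
```

View pics/m3.png

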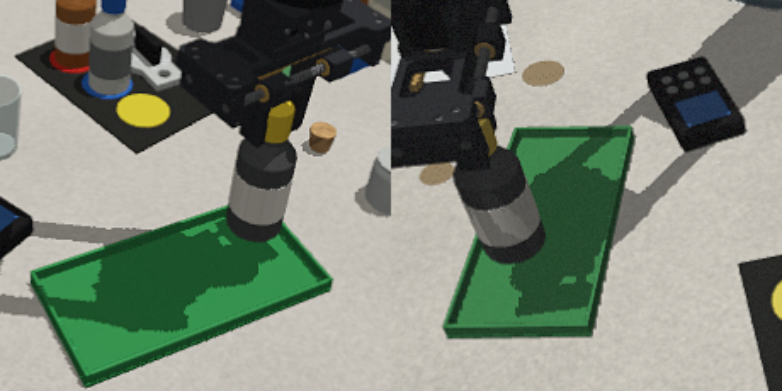

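The yellow bottle hangs nearly upright over the tray slot at the +x end, and its now-empty pad is visible. Lowering with slow last rows.

```bash
python3 -m handwheel '[[0.2,0,0,1.5,0],[0.2,0,0,2,0],[0.2,0,0,1,0],[0.2,0,0,0.5,0],[0.2,0,0,0.3,0],[0.2,0,0,0.2,0],[0.2,0,0,0.2,0],[0.2,0,0,0.1,0],[0.2,0,0,0,0]]' 25
```

```text
time: 4.65
position: [533.1, -305.1, 118.9]
eef_rot: [[0.0, 1.0, 0.0], [1.0, -0.0, -0.0], [-0.0, 0.0, -1.0]]
contact_force: [0.6, 1.2, -2.0]
opening: 31.1
finger_force: 25.0
```

```bash
python3 -m handwheel '[[0.2,0,0,0.1,0],[0.2,0,0,0,0],[0.2,0,0,0,0]]' 25
```

```text
time: 4.95
position: [533.0, -305.0, 117.8]
eef_rot: [[0.0, 1.0, 0.0], [1.0, -0.0, -0.0], [-0.0, 0.0, -1.0]]
contact_force: [0.2, 0.4, -1.9]
opening: 31.0
finger_force: 25.0
```

```bash
python3 -m handwheel '[[0.2,0,0,0.1,0],[0.2,0,0,0,0],[0.2,0,0,0,0],[0.5,0,0,0,0],[0.6,0,0,0,0],[0.6,0,0,0,0],[0.6,0,0,0,0]]' 25; python3 -c "
from h import *
snap('side','s5');snap('scene','s6')
a=cv2.imread('pics/s5.png')[220:450,270:500];b=cv2.imread('pics/s6.png')[120:350,50:280]
cv2.imwrite('pics/m4.png',cv2.resize(np.hstack([a,b]),None,fx=1.7,fy=1.7))"
```

```text
time: 5.65
position: [532.9, -304.9, 116.4]
eef_rot: [[-0.0, 1.0, -0.0], [1.0, 0.0, 0.0], [0.0, -0.0, -1.0]]
contact_force: [0.6, -0.7, 0.1]
opening: 52.8
finger_force: 0.0
```

View pics/m4.png

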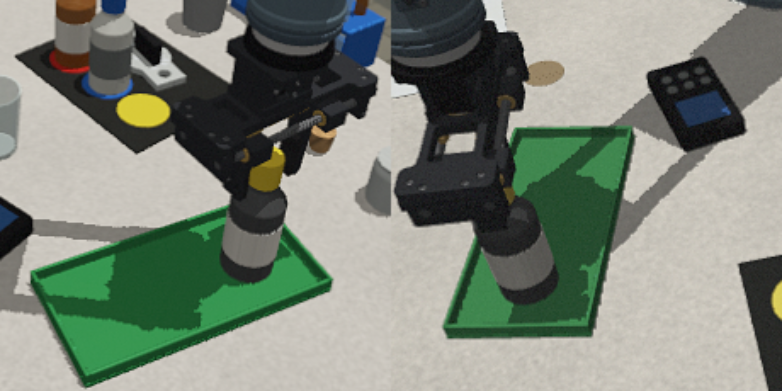

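The yellow bottle stands in the tray, base centre at about (247,268) in the left half, with the fingers open around it. On to the blue bottle.

```bash
python3 -m handwheel '[[0.7,0,0,-3,0],[0.7,0,0,-3,0],[0.7,3,0.55,0,0],[0.7,5,0.85,0,0],[0.7,5,0.85,0,0],[0.7,5,0.85,0,0],[0.7,5,0.85,0,0],[0.7,5,0.85,0,0],[0.7,3,0.5,0,0],[0.7,1.5,0.2,0,0],[0.7,0,0,0,0]]' 25 && python3 -m handwheel '[[0.7,0,0,2,0],[0.7,0,0,2,0],[0.7,0,0,1.5,0],[0.7,0,0,0.5,0],[0.7,0,0,0,0],[0.2,0,0,0,0],[0.2,0,0,0,0],[0.2,0,0,0,0],[0.2,0,0,0,0],[0.2,0,0,0,0],[0.2,0,0,0,0]]' 25
```

```text
time: 6.85
position: [587.4, 17.9, 176.6]
eef_rot: [[-0.003, 1.0, -0.0], [1.0, 0.003, -0.0], [-0.0, -0.0, -1.0]]
contact_force: [-0.2, -0.1, 0.7]
opening: 61.5
finger_force: 0.0
time: 7.95
position: [588.0, 16.5, 117.3]
eef_rot: [[-0.0, 1.0, 0.001], [1.0, 0.0, -0.0], [-0.0, 0.001, -1.0]]
contact_force: [1.4, 0.7, 2.6]
opening: 31.4
finger_force: 25.0
```

```bash
python3 -m handwheel '[[0.2,0,0,-1,0],[0.2,0,0,-2,0],[0.2,0,0,-2,0],[0.2,0,0,-1,0]]' 25 && python3 -m handwheel '[[0.2,-1.2,-0.5,0,0],[0.2,-2.5,-1,0,0],[0.2,-3.1,-1.3,0,0],[0.2,-3.1,-1.3,0,0],[0.2,-3.1,-1.3,0,0],[0.2,-3.1,-1.3,0,0],[0.2,-3.1,-1.3,0,0],[0.2,-3.1,-1.3,0,0],[0.2,-3.1,-1.3,0,0],[0.2,-3.1,-1.3,0,0],[0.2,-2,-0.8,0,0],[0.2,-0.6,-0.2,0,0]]' 25 && python3 -m handwheel '[[0.2,0,0,0,0],[0.2,0,0,1.5,0],[0.2,0,0,2,0],[0.2,0,0,1,0],[0.2,0,0,0.5,0],[0.2,0,0,0.3,0],[0.2,0,0,0.2,0],[0.2,0,0,0.2,0],[0.2,0,0,0.1,0],[0.2,0,0,0,0]]'
```

```text
time: 8.35
position: [587.8, 16.5, 178.5]
eef_rot: [[-0.0, 1.0, 0.001], [1.0, 0.0, -0.0], [-0.0, 0.001, -1.0]]
contact_force: [1.3, 0.2, -3.8]
opening: 31.5
finger_force: 25.0
time: 9.55
position: [456.3, -296.5, 175.5]
eef_rot: [[0.003, 1.0, -0.002], [1.0, -0.003, 0.001], [0.001, -0.002, -1.0]]
contact_force: [0.2, -0.1, -2.3]
opening: 31.1
finger_force: 25.0
time: 10.55
position: [458.5, -294.6, 118.9]
eef_rot: [[0.0, 1.0, 0.0], [1.0, -0.0, -0.0], [-0.0, 0.0, -1.0]]
contact_force: [0.2, -0.2, -3.2]
opening: 31.2
finger_force: 25.0
```

```bash
python3 -m handwheel '[[0.2,0,0,0.1,0],[0.2,0,0,0.1,0],[0.2,0,0,0,0],[0.2,0,0,0,0],[0.5,0,0,0,0],[0.6,0,0,0,0],[0.6,0,0,0,0],[0.6,0,0,0,0],[0.6,0,0,-3,0],[0.6,0,0,-3,0],[0.7,0,0,0,0]]' 25 && python3 -m handwheel '[[0.7,2,0.6,0,0],[0.7,4,1.3,0,0],[0.7,4,1.3,0,0],[0.7,4,1.3,0,0],[0.7,4,1.3,0,0],[0.7,4,1.3,0,0],[0.7,4,1.3,0,0],[0.7,4,1.3,0,0],[0.7,4,1.3,0,0],[0.7,3,1,0,0],[0.7,1.5,0.3,0,0],[0.7,0,0,0,0]]' 25; python3 -c "
from h import *
snap('side','s7');snap('scene','s8')
a=cv2.imread('pics/s7.png')[180:440,180:500];b=cv2.imread('pics/s8.png')[110:370,60:450]
cv2.imwrite('pics/m5.png',cv2.resize(np.hstack([a,b]),None,fx=1.1,fy=1.1))"
```

```text
time: 11.65
position: [460.4, -296.4, 181.0]
eef_rot: [[-0.0, 1.0, 0.005], [1.0, 0.0, -0.005], [-0.005, 0.005, -1.0]]
contact_force: [0.5, 0.5, -0.3]
opening: 58.8
finger_force: 0.0
time: 12.85
position: [581.0, 91.9, 175.8]
eef_rot: [[-0.003, 1.0, -0.001], [1.0, 0.003, 0.0], [0.0, -0.001, -1.0]]
contact_force: [0.3, -0.2, -0.7]
opening: 61.5
finger_force: 0.0
```

View pics/m5.png

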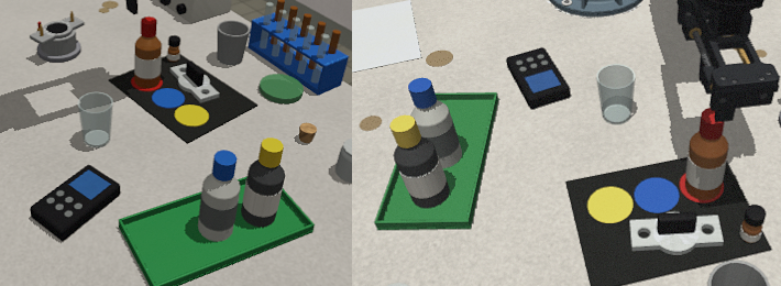

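Yellow and blue both stand upright in the tray, and the gripper is above the red cap, at about (712,125) in the right half.

```bash
python3 -m handwheel '[[0.7,0,0,2,0],[0.7,0,0,2,0],[0.7,0,0,1.5,0],[0.7,0,0,0.5,0],[0.7,0,0,0,0],[0.2,0,0,0,0],[0.2,0,0,0,0],[0.2,0,0,0,0],[0.2,0,0,0,0],[0.2,0,0,0,0],[0.2,0,0,0,0]]' 25 && python3 -m handwheel '[[0.2,0,0,-1,0],[0.2,0,0,-2,0],[0.2,0,0,-2,0],[0.2,0,0,-1,0],[0.2,0,0,0,0]]' 25
```

```text
time: 14.05
position: [581.7, 90.5, 117.3]
eef_rot: [[-0.0, 1.0, 0.001], [1.0, 0.0, -0.0], [-0.0, 0.001, -1.0]]
contact_force: [-0.3, -0.1, 3.7]
opening: 31.3
finger_force: 25.0
time: 14.55
position: [582.3, 90.5, 178.4]
eef_rot: [[-0.0, 1.0, 0.003], [1.0, 0.0, -0.0], [-0.0, 0.003, -1.0]]
contact_force: [0.4, -0.0, -3.4]
opening: 31.0
finger_force: 25.0
```

```bash
python3 -m handwheel '[[0.2,-1.5,-0.8,0,0],[0.2,-3.3,-1.74,0,0],[0.2,-3.3,-1.74,0,0],[0.2,-3.3,-1.74,0,0],[0.2,-3.3,-1.74,0,0],[0.2,-3.3,-1.74,0,0],[0.2,-3.3,-1.74,0,0],[0.2,-3.3,-1.74,0,0],[0.2,-3.3,-1.74,0,0],[0.2,-3.3,-1.74,0,0],[0.2,-3.3,-1.74,0,0],[0.2,-2.2,-1.2,0,0]]' 25 && python3 -m handwheel '[[0.2,-0.7,-0.3,0,0],[0.2,0,0,0,0],[0.2,0,0,0,0]]'
```

```text
time: 15.75
position: [384.8, -278.1, 175.5]
eef_rot: [[0.002, 1.0, -0.002], [1.0, -0.002, 0.001], [0.001, -0.002, -1.0]]
contact_force: [-0.7, -0.5, -3.4]
opening: 31.1
finger_force: 25.0
time: 16.05
position: [384.1, -282.5, 176.0]
eef_rot: [[0.0, 1.0, -0.001], [1.0, -0.0, 0.001], [0.001, -0.001, -1.0]]
contact_force: [-0.3, -0.2, -3.4]
opening: 31.0
finger_force: 25.0
```

```bash
python3 -m handwheel '[[0.2,0,0,1.5,0],[0.2,0,0,2,0],[0.2,0,0,1,0],[0.2,0,0,0.5,0],[0.2,0,0,0.3,0],[0.2,0,0,0.2,0],[0.2,0,0,0.2,0],[0.2,0,0,0.1,0],[0.2,0,0,0.1,0],[0.2,0,0,0.1,0],[0.2,0,0,0,0],[0.2,0,0,0,0]]' 25 && python3 -m handwheel '[[0.5,0,0,0,0],[0.6,0,0,0,0],[0.6,0,0,0,0],[0.6,0,0,0,0],[0.6,0,0,-3,0],[0.6,0,0,-3,0],[0.7,0,0,-2,0]]' && python3 -m handwheel '[[1,1.5,1.2,0,0],[1,3,2.5,0,0],[1,3,2.5,0,0],[1,3,2.5,0,0],[1,3,2.5,0,0],[1,3,2.5,0,0],[1,3,2.5,0,0],[1,3,2.5,0,0],[1,3,2.5,0,0],[1,2.2,2.5,0,0],[1,0,1.8,0,0],[1,0,0,0,0]]'; python3 - <<'E'
from h import *
snap('wrist','w1');snap('side','s9');snap('scene','s10')
cv2.imwrite('pics/m6.png',np.hstack([cv2.resize(cv2.imread('pics/w1.png'),(480,360)),cv2.resize(cv2.imread('pics/s9.png')[260:450,270:440],(322,360))]))
E
```

```text
time: 17.25
position: [384.9, -284.5, 118.3]
eef_rot: [[0.0, 1.0, 0.001], [1.0, -0.0, -0.002], [-0.002, 0.001, -1.0]]
contact_force: [-2.7, 1.2, 7.3]
opening: 31.0
finger_force: 25.0
time: 17.95
position: [384.8, -284.0, 198.5]
eef_rot: [[-0.0, 1.0, 0.001], [1.0, 0.0, -0.001], [-0.001, 0.001, -1.0]]
contact_force: [-0.3, 1.3, 0.3]
opening: 58.8
finger_force: 0.0
time: 19.15
position: [640.8, -5.7, 196.2]
eef_rot: [[-0.002, 1.0, 0.0], [1.0, 0.002, -0.0], [-0.0, 0.0, -1.0]]
contact_force: [-0.3, -0.4, -0.0]
opening: 88.0
finger_force: 0.0
```

View pics/m6.png

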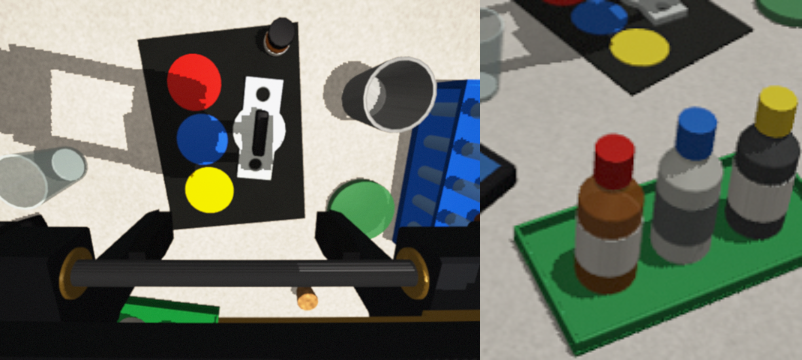

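All three bottles stand in the tray. The wrist view shows the pads (red, blue, yellow) and the cover holes near (351,125) and (341,217) at full scale. Measuring precisely.

```bash
cat > c.py <<'E'
from h import *
W,S,C=[snap(n) for n in('wrist','side','scene')]
HUE.update(red=(0,8,150),blue=(105,128,110),yellow=(22,35,110))
def pad(d,c,box):
    h=cv2.cvtColor(d['image'],cv2.COLOR_BGR2HSV);lo,hi,s=HUE[c]
    m=cv2.inRange(h,(lo,s,15),(hi,255,255))
    if c=='red': m|=cv2.inRange(h,(174,s,15),(180,255,255))
    k=np.zeros_like(m);k[box[1]:box[3],box[0]:box[2]]=1
    _,st,l=blob(m*k); cs,_=cv2.findContours(l.astype(np.uint8),0,2)
    P=np.array([plane(d,p[0].astype(float),3)[:2] for p in cv2.convexHull(max(cs,key=len))],np.float32)
    (x,y),rr=cv2.minEnclosingCircle(P); e=cv2.fitEllipse(P); return np.r_[x,y,2*rr,e[0],e[1]].round(1)
if __name__=='__main__':
    for c,b in(('red',(215,60,310,155)),('blue',(225,145,310,225)),('yellow',(240,215,320,290))): print(c,pad(W,c,b))
    for c,b in(('red',(355,250,410,300)),('blue',(310,260,362,305)),('yellow',(268,275,320,320))): print('scene',c,pad(C,c,b))
    for d,hs in((W,((351,125),(341,217))),(C,((383,318),(325,322)))):
        g=cv2.cvtColor(d['image'],cv2.COLOR_BGR2GRAY);o=[]
        for (u,v) in hs:
            w=g[v-11:v+12,u-12:u+13]; _,l,st,ce=cv2.connectedComponentsWithStats((w<110).astype(np.uint8))
            i=l[11,12] or 1+np.argmin(np.linalg.norm(ce[1:]-[12,11],axis=1)); o.append(ce[i]+[u-12,v-11]); print(o[-1].round(1),st[i])
        A,B=[plane(d,p,11) for p in o];print('cover',((A+B)/2).round(1),np.linalg.norm(A-B).round(1),np.degrees(np.arctan2(*(A-B)[1::-1])).round(1))
E
python3 c.py
```

```text
red [579.4  88.8  67.7 579.4  88.7  67.3  67.6]
blue [586.4  19.2  68.3 586.4  19.2  67.6  68. ]
yellow [593.3 -50.3  68.9 593.3 -50.3  68.6  68.8]
scene red [578.9  88.8  67.4 578.9  88.9  66.5  66.8]
scene blue [585.6  19.   68.2 585.8  19.1  67.   67.7]
scene yellow [592.7 -50.8  68.4 592.8 -50.7  67.1  68.2]
[353.  123.9] [  6   1  17  19 263]
[342.7 217.6] [  5   3  19  18 257]
cover [659.5  32.3  11. ] 87.3 84.7
[382.9 318.2] [ 7  7 11  9 72]
[325.4 321.2] [  7   6  12  10 100]
cover [659.1  32.2  11. ] 87.5 84.6
```

```bash
python3 - <<'E'
from h import *
C,S=snap('scene'),snap('side')
print('cup rim',tri([(C,(411,363)),(S,(391,205))])[0].round(0),'vial top',tri([(C,(426,301)),(S,(339,199))])[0].round(0))
for z in(0,80): print(plane(C,(405,403),0).round(0), plane(C,(411,363),80).round(0))
for p in((257,458),(447,428)): print('rack',plane(C,p,60).round(0))
print(r.get_state()['position'])
E
```

```text
cup rim [785.  72.  83.] vial top [687. 131.  88.]
[796.  74.   0.] [782.  75.  80.]
[796.  74.   0.] [782.  75.  80.]
rack [ 861. -128.   60.]
rack [862.  99.  60.]
[638.93955592  -6.99460493 196.94035745]
```

```bash
python3 -m handwheel '[[1,2,1,0,0],[1,1.9,1.05,0,0],[1,0,0,0,5.4],[1,0,0,3,0],[1,0,0,4,0],[1,0,0,3,0],[1,0,0,2,0],[1,0,0,0,0],[1,0,0,0,0]]' 30 && python3 - <<'E'
from h import *
for i in range(3): s=r.get_state();cams.snapshot('side');print(s['position'].round(1))
print(np.degrees(np.arctan2(s['eef_rot'][1][1],s['eef_rot'][0][1])))
W=snap('wrist','w2')
cv2.imwrite('pics/m7.png',W['image'])
E
```

```text
time: 20.45
position: [660.0, 32.2, 77.2]
eef_rot: [[0.094, 0.996, -0.0], [0.996, -0.094, 0.0], [0.0, -0.0, -1.0]]
contact_force: [0.8, 0.2, 0.6]
opening: 87.9
finger_force: 0.0
[660.   32.2  77.2]
[660.8  32.2  78.3]
[661.2  32.2  78.8]
-5.4120869564234475
```

View pics/m7.png

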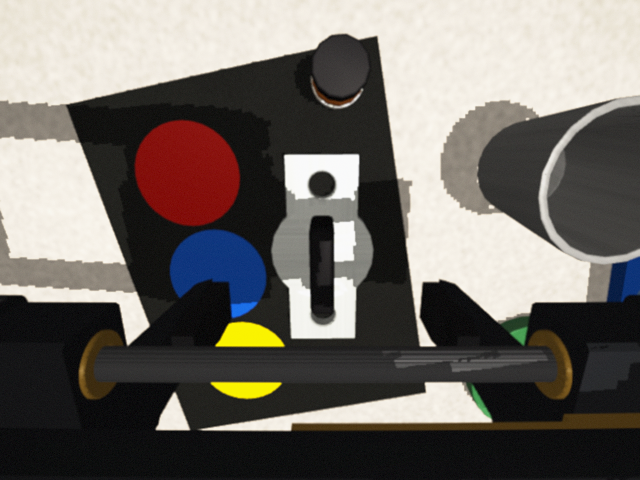

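The grip bar (column 322) sits midway between the open fingers and is aligned with them, while the grey cup at the right stays clear. Descending and gripping.

```bash
python3 -m handwheel '[[1,0,0,2,0],[1,0,0,2,0],[1,0,0,1,0],[1,0,0,0.5,0],[1,0,0,0,0],[0.05,0,0,0,0],[0.05,0,0,0,0],[0.05,0,0,0,0],[0.05,0,0,0,0],[0.05,0,0,0,0],[0.05,0,0,0,0],[0.05,0,0,0,0]]' 40 && python3 -m handwheel '[[0.05,0,0,0,0],[0.05,0,0,-1,0],[0.05,0,0,-2,0],[0.05,0,0,-3,0],[0.05,0,0,-3,0],[0.05,0,0,-3,0],[0.05,0,0,-2,0],[0.05,0,0,0,0]]' 40
```

```text
time: 21.85
position: [659.9, 32.5, 21.7]
eef_rot: [[0.094, 0.996, -0.0], [0.996, -0.094, 0.0], [0.0, -0.0, -1.0]]
contact_force: [-0.7, -0.5, -0.5]
opening: 34.4
finger_force: 0.0
time: 22.65
position: [661.9, 32.3, 165.8]
eef_rot: [[0.094, 0.996, 0.006], [0.996, -0.094, -0.001], [-0.0, 0.006, -1.0]]
contact_force: [-0.0, 0.4, -3.2]
opening: 13.4
finger_force: 40.0
```

Reported force matches the cover's weight, but the fingers closed late, while already rising. I'll check how it hangs.

```bash
python3 -c "
from h import *
print(r.get_state()['position'],r.get_state()['contact_force'])
snap('side','s11');snap('scene','s12')
a=cv2.imread('pics/s11.png')[80:260,300:480];b=cv2.imread('pics/s12.png')[150:330,270:450]
cv2.imwrite('pics/m8.png',cv2.resize(np.hstack([a,b]),None,fx=2.2,fy=2.2))"
```

```text
[661.92015943  32.32282118 165.81042217] [-0.03474477  0.43512919 -3.21124337]
```

View pics/m8.png

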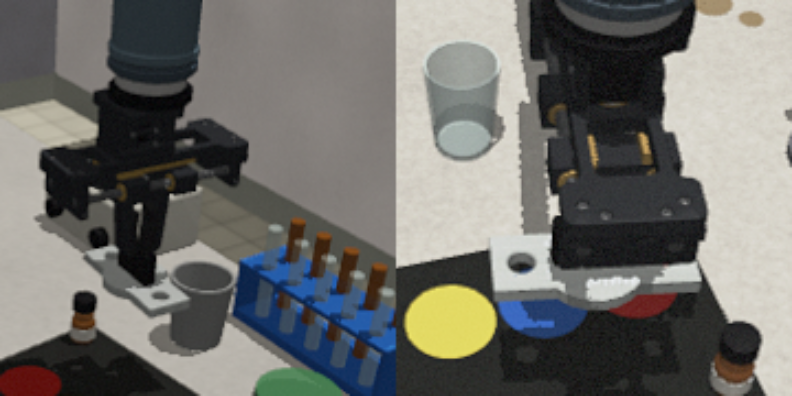

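The cover hangs level in the grip. The −y hole is at about (326.8,269.5) in the scene image and (372.7,214.5) in the side image; I'll triangulate its height.

```bash
python3 - <<'E'
from h import *
C,S=snap('scene'),snap('side')
X,e=tri([(C,(326.8,269.5)),(S,(372.7,214.5))]);print(X.round(1),e,r.get_state()['position'].round(1))
for n,p,d in(('scene',(326.8,269.5),C),('side',(372.7,214.5),S)):
    g=cv2.cvtColor(d['image'],cv2.COLOR_BGR2GRAY);u,v=map(int,p);print(g[v-7:v+8,u-9:u+10])
print('expect hole',proj(C,[656.5,-11.5,154]),proj(S,[656.5,-11.5,154]))
E
```

```text
[659.  -12.2 136.3] [0.2, 0.2] [658.5  32.6 159.5]
[[215 217 216 217 217 216 216 216 217 218 215 216 216 215 215 215 216 213
  215]
 [215 216 216 214 216 215 213 215 214 214 217 213 215 215 214 214 216 215
  214]
 [216 215 214 215 215 215 206 192 195 196 195 197 204 205 214 214 213 213
  214]
 [214 213 214 215 206 182 159 135 133 119 117 132 163 174 191 213 212 211
  213]
 [214 216 217 207 172 112  91  93 105 102  99  88  99 106 147 191 212 213
  213]
 [212 214 213 188 126  86  96 104 103 109 110 109 103  98 106 150 200 212
  214]
 [211 213 205 166  91  90 101 103 101 102 104 104 108  99  93 109 169 211
  213]
 [213 214 208 158  77  86  91  88  71  68  82  86  99  98  95 100 156 207
  211]
 [215 216 212 170  86  78  57  43  37  22  25  29  27  63  85 101 158 210
  215]
 [212 213 210 180 112  41  40  42  42  20  19  29  26  32  56 116 188 219
  215]
 [212 212 216 206 153  72  42  37  27  28  32  38  45  46  94 168 208 213
  213]
 [213 215 215 220 208 164 120  79  47  48  59  72  88 102 163 211 215 212
  213]
 [217 216 216 216 219 220 214 171 133 141 133 147 171 193 216 218 214 213
  2
[... 750 characters left out ...]
1 185 180 177 176 177 179 180 181 180 178 181 177 145  84
   53]
 [181 180 180 179 165 145 130 124 124 132 150 170 179 179 180 180 177 159
  103]
 [180 181 180 166 126  89  83  81  81  86  91 119 161 179 179 180 180 178
  160]
 [180 180 182 174 128  73  76  76  78  78  75  84 151 179 181 181 181 182
  181]
 [182 181 181 182 166 126 100 102  85  72  70 117 166 182 181 181 182 183
  185]
 [180 183 182 182 182 177 175 175 174 174 173 177 182 183 183 186 177 160
  144]
 [134 173 183 182 182 183 184 183 184 184 186 186 186 168 150 134 111  99
   91]
 [ 86 133 174 185 184 185 186 187 188 169 151 135 119 108  96  84  73  81
   83]]
expect hole [327.38003677 259.05592836] [372.35824138 207.36860737]
```

Plate top is about 26 mm below the TCP, so only about 8 mm of the bar is gripped. I'll set it back on the mat and regrip it deeper.

```bash
python3 -m handwheel '[[0.05,0,0,2,0],[0.05,0,0,3,0],[0.05,0,0,3,0],[0.05,0,0,2,0],[0.05,0,0,1,0],[0.05,0,0,0.5,0],[0.05,0,0,0.3,0],[0.05,0,0,0,0],[0.05,0,0,0,0]]' 40; python3 -c "
from h import *
for i in range(4): s=r.get_state();cams.snapshot('side');print(s['position'].round(1),s['contact_force'].round(1))"
```

```text
time: 23.75
position: [660.7, 32.4, 44.9]
eef_rot: [[0.094, 0.996, 0.002], [0.996, -0.094, -0.0], [-0.0, 0.002, -1.0]]
contact_force: [0.2, -0.5, -4.1]
opening: 13.5
finger_force: 40.0
[660.7  32.4  44.9] [ 0.2 -0.5 -4.1]
[660.7  32.4  44.9] [-0.4 -0.3 -2.4]
[660.7  32.4  44.9] [-0.4  0.2 -3.3]
[660.5  32.4  44.7] [-0.8  0.1 -3.2]
```

```bash
python3 -m handwheel '[[0.05,0,0,0.2,0],[0.05,0,0,0.1,0],[0.05,0,0,0.1,0],[0.05,0,0,0,0]]' && python3 -m handwheel '[[0.05,0,0,0.1,0],[0.05,0,0,0,0],[0.05,0,0,0,0]]'
```

```text
time: 24.35
position: [660.2, 32.4, 40.3]
eef_rot: [[0.094, 0.996, 0.0], [0.996, -0.094, -0.0], [-0.0, 0.0, -1.0]]
contact_force: [-1.9, 0.2, 1.9]
opening: 13.1
finger_force: 40.0
time: 24.65
position: [660.2, 32.4, 40.3]
eef_rot: [[0.094, 0.996, 0.0], [0.996, -0.094, -0.0], [-0.0, 0.0, -1.0]]
contact_force: [-5.1, 0.2, 8.6]
opening: 13.6
finger_force: 40.0
```

The cover is down on the mat. Regripping at TCP about 22.

```bash
python3 -m handwheel '[[0.4,0,0,0,0],[0.4,0,0,0,0],[0.4,0,0,0,0],[0.4,0,0,1,0],[0.4,0,0,0.8,0],[0.4,0,0,0,0],[0.05,0,0,0,0],[0.05,0,0,0,0],[0.05,0,0,0,0],[0.05,0,0,0,0],[0.05,0,0,0,0],[0.05,0,0,0,0]]' 40
```

```text
time: 25.85
position: [660.2, 32.4, 21.0]
eef_rot: [[0.094, 0.996, 0.001], [0.996, -0.094, -0.0], [-0.0, 0.001, -1.0]]
contact_force: [-0.0, 0.5, 1.1]
opening: 13.4
finger_force: 40.0
```

```bash
python3 -m handwheel '[[0.05,0,0,-1,0],[0.05,0,0,-3,0],[0.05,0,0,-4,0],[0.05,0,0,-4,0],[0.05,0,0,-4,0],[0.05,0,0,-4,0],[0.05,0,0,-2,0],[0.05,0,0,0,0]]' 40 && python3 -m handwheel '[[0.05,1,-1.5,0,0],[0.05,2,-3,0,0],[0.05,2,-3,0,0],[0.05,2,-3,0,0],[0.05,2,-3,0,0],[0.05,2,-3,0,0],[0.05,2,-3,0,0],[0.05,2,-3,0,0],[0.05,2,-3,0,0],[0.05,2,-3,0,0],[0.05,1.6,-2.4,0,0],[0.05,0,0,0,0]]' && python3 -m handwheel '[[0.05,0,0,0,5],[0.05,0,0,0,8],[0.05,0,0,0,8],[0.05,0,0,0,8],[0.05,0,0,0,8],[0.05,0,0,0,8],[0.05,0,0,0,8],[0.05,0,0,0,8],[0.05,0,0,0,6.3],[0.05,0,0,0,1],[0.05,0,0,0,0]]'; python3 -c "
from h import *
snap('wrist','w3')"
```

```text
time: 26.65
position: [661.6, 32.4, 245.5]
eef_rot: [[0.094, 0.996, 0.007], [0.996, -0.094, -0.001], [-0.0, 0.007, -1.0]]
contact_force: [-0.5, 0.2, -1.9]
opening: 13.8
finger_force: 40.0
time: 27.85
position: [367.7, 267.9, 238.6]
eef_rot: [[0.091, 0.996, -0.005], [0.996, -0.091, -0.001], [-0.001, -0.005, -1.0]]
contact_force: [0.2, 0.5, -3.8]
opening: 13.6
finger_force: 40.0
time: 28.95
position: [371.3, 266.1, 239.7]
eef_rot: [[0.959, 0.282, -0.002], [0.282, -0.959, -0.001], [-0.002, 0.0, -1.0]]
contact_force: [1.1, 0.1, -3.4]
opening: 14.0
finger_force: 40.0
```

View pics/w3.png

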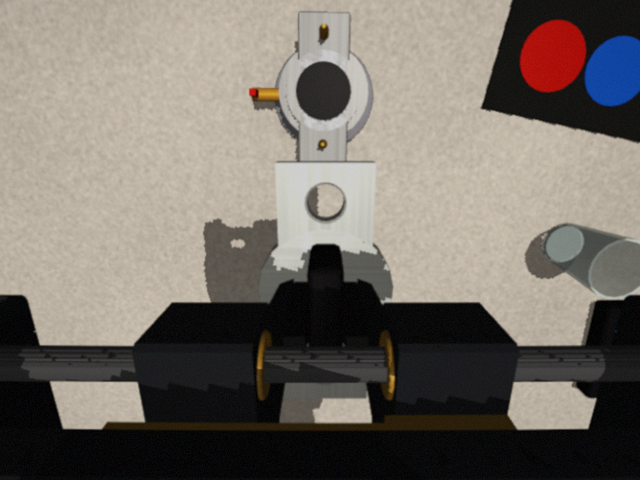

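The chamber is seen from above: studs near (323,143) and (323,30), mouth at (323,91), and the held cover's front hole at (326,201), well aligned in angle. Computing precise offsets.

```bash
cat > d.py <<'E'
from h import *
W,C,S=[snap(n) for n in('wrist','scene','side')]
def comp(d,box,f):
    h=cv2.cvtColor(d['image'],cv2.COLOR_BGR2HSV)[box[1]:box[3],box[0]:box[2]]
    c,st,l=blob(f(h).astype(np.uint8)); return c+np.array(box[:2]),st,np.argwhere(l)[:,::-1]+np.array(box[:2])
dark=lambda h:(h[...,2]<70); brass=lambda h:(h[...,1]>90)&(h[...,2]>30)
M={}
for n,d,b in(('W',W,(285,55,362,127)),('C',C,(462,185,502,213)),('S',S,(218,197,252,214))):
    c,st,p=comp(d,b,dark); (e,ax,an)=cv2.fitEllipse(cv2.convexHull(p.astype(np.int32))); M[n]=e
    print('mouth',n,c.round(1),np.round(e,1),np.round(ax,1),plane(d,e,60).round(1))
print('tri mouth',tri([(W,M['W']),(C,M['C']),(S,M['S'])]))
for n,b in(('s1',(312,132,334,155)),('s2',(312,15,336,45))):
    c,st,p=comp(W,b,brass); print(n,c.round(1),st, 'z86 / 62 at ends', [plane(W,p[i].astype(float),z).round(1) for i,z in((np.argmin(p[:,1]),60),(np.argmax(p[:,1]),60))], plane(W,c,73).round(1))
g=W['image'][180:225,300:352]; 
hh=cv2.cvtColor(g,cv2.COLOR_BGR2HSV)
s=r.get_state();T=s['position'];print('tcp',T.round(1),np.degrees(np.arctan2(s['eef_rot'][1][0],s['eef_rot'][0][0])).round(2))
cv2.imwrite('pics/hole.png',cv2.resize(np.hstack([W['image'][5:50,300:352],W['image'][120:165,300:352],g]),None,fx=5,fy=5,interpolation=cv2.INTER_CUBIC))
E
python3 d.py
```

```text
mouth W [323.   90.6] [323.   90.6] [52.8 57.2] [476.7 298.6  60. ]
mouth C [482.3 197.6] [482.3 197.5] [16.9 27.3] [475.8 298.2  60. ]
mouth S [231.5 205.1] [231.6 205.1] [ 8.9 18.5] [475.7 298.6  60. ]
tri mouth (array([476.10553047, 298.40972951,  60.09939785]), [0.6, 0.3, 0.4])
s1 [322.4 143.8] [ 7  8  8  9 55] z86 / 62 at ends [array([436.4, 288.6,  60. ]), array([429.7, 286.7,  60. ])] [434.  286.5  73. ]
s2 [323.6  31.7] [  8   9   8  16 106] z86 / 62 at ends [array([526.1, 313.1,  60. ]), array([514.8, 311.6,  60. ])] [517.6 310.   73. ]
tcp [371.6 266.5 240.5] 16.37
```

View pics/hole.png

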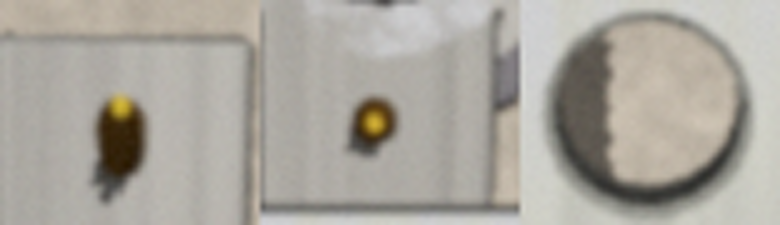

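```bash
python3 - <<'E'
from h import *
W=snap('wrist');s=r.get_state();T=s['position'];R=s['eef_rot']
a,b=plane(W,(322.6,144.2),86),plane(W,(324,26),86)
print('tips',a.round(1),b.round(1),((a+b)/2).round(1),np.linalg.norm(a-b),np.degrees(np.arctan2(*(b-a)[1::-1])))
for z in(231,232.5,234):
    h=plane(W,(326,201.8),z); print('hole in tool',(R.T@(h-T)).round(1))
# refine: hole in tool + stud1 relative
print(T)
E
```

```text
tips [434.3 286.5  86. ] [518.7 310.1  86. ] [476.5 298.3  86. ] 87.63888775774831 15.619393297549385
hole in tool [44.3  1.2  9.5]
hole in tool [44.6  1.2  8. ]
hole in tool [44.8  1.2  6.5]
[371.62170211 266.56885639 240.55665081]
```

```bash
python3 -m handwheel '[[0.05,1.5,0,0,0],[0.05,2.5,-0.05,0,0],[0.05,2.5,-0.05,0,0],[0.05,2.5,-0.05,0,0],[0.05,1.5,0,0,0],[0.05,0.4,0,0,0.6],[0.05,0,0,2,0],[0.05,0,0,4,0],[0.05,0,0,4,0],[0.05,0,0,2,0],[0.05,0,0,0.4,0],[0.05,0,0,0,0]]' 40; python3 - <<'E'
from h import *
S,C=snap('side','s13'),snap('scene','s14')
for i in range(3): cams.snapshot('side')
s=r.get_state();T=s['position'];print(T.round(1),np.degrees(np.arctan2(s['eef_rot'][1][0],s['eef_rot'][0][0])).round(2))
f=lambda d,x,y:cv2.resize(d['image'][y:y+90,x:x+100],(400,360),interpolation=cv2.INTER_CUBIC)
cv2.imwrite('pics/m9.png',np.hstack([f(S,180,140),f(C,430,140)]))
E
```

```text
time: 30.4
position: [475.3, 298.6, 116.6]
eef_rot: [[0.963, 0.271, -0.001], [0.271, -0.963, -0.0], [-0.001, 0.0, -1.0]]
contact_force: [-0.3, -0.6, -3.2]
opening: 13.8
finger_force: 40.0
[476.9 299.1 118.5] 15.7
```

View pics/m9.png

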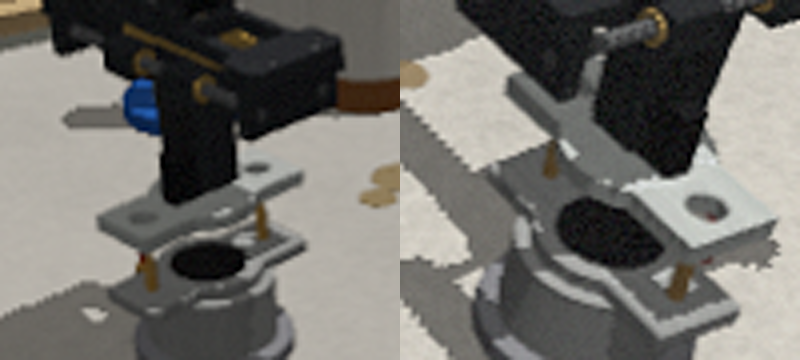

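The cover sits level directly above the studs in both views. Descending gently while watching force.

```bash
python3 -m handwheel '[[0.05,0,0,0.8,0],[0.05,0,0,0.6,0],[0.05,0,0,0.4,0],[0.05,0,0,0.3,0],[0.05,0,0,0,0]]' 40 && python3 -m handwheel '[[0.05,0,0,0.4,0],[0.05,0,0,0.4,0],[0.05,0,0,0.4,0],[0.05,0,0,0.2,0],[0.05,0,0,0,0]]'
```

```text
time: 31.15
position: [475.4, 298.5, 94.9]
eef_rot: [[0.963, 0.271, -0.001], [0.271, -0.963, -0.0], [-0.001, 0.0, -1.0]]
contact_force: [0.7, -0.4, -3.0]
opening: 13.8
finger_force: 40.0
time: 31.65
position: [475.6, 298.6, 81.2]
eef_rot: [[0.963, 0.271, -0.001], [0.271, -0.963, -0.0], [-0.001, 0.0, -1.0]]
contact_force: [-1.0, 0.6, -3.4]
opening: 13.8
finger_force: 40.0
```

No contact on the studs. Final lowering to the face.

```bash
python3 -m handwheel '[[0.05,0,0,0.1,0],[0.05,0,0,0.1,0],[0.05,0,0,0.1,0],[0.05,0,0,0,0],[0.05,0,0,0,0]]' 40
```

```text
time: 32.15
position: [475.9, 298.7, 78.7]
eef_rot: [[0.963, 0.271, -0.0], [0.271, -0.963, -0.0], [-0.0, 0.0, -1.0]]
contact_force: [0.3, 0.3, -4.5]
opening: 13.9
finger_force: 40.0
```

```bash
python3 -m handwheel '[[0.05,0,0,0.1,0],[0.05,0,0,0,0],[0.05,0,0,0,0]]' && python3 -m handwheel '[[0.05,0,0,0.1,0],[0.05,0,0,0,0],[0.05,0,0,0,0]]'
```

```text
time: 32.45
position: [476.1, 298.7, 78.0]
eef_rot: [[0.963, 0.271, 0.0], [0.271, -0.963, 0.0], [0.0, -0.0, -1.0]]
contact_force: [-0.8, -0.9, -1.1]
opening: 13.4
finger_force: 40.0
time: 32.75
position: [476.1, 298.7, 78.0]
eef_rot: [[0.963, 0.271, 0.0], [0.271, -0.963, -0.0], [0.0, 0.0, -1.0]]
contact_force: [-4.0, -1.5, 8.1]
opening: 13.8
finger_force: 40.0
```

Seated: the 8 N reaction comes at TCP z 78, which is 60 + 18 as expected. Releasing, raising and turning back.

```bash
python3 -m handwheel '[[0.2,0,0,-0.05,0],[0.4,0,0,0,0],[0.5,0,0,0,0],[0.5,0,0,0,0],[0.5,0,0,0,0],[0.5,0,0,-1,0],[0.5,0,0,-3,0],[0.5,0,0,-4,0],[0.5,0,0,-4,0],[0.5,0,0,-2,0],[0.5,0,0,0,0]]' && python3 -m handwheel '[[0.6,0,0,0,-8],[0.6,0,0,0,-8],[0.6,0,0,0,-8],[0.6,0,0,0,-8],[0.6,0,0,0,-8],[0.6,0,0,0,-8],[0.6,0,0,0,-8],[0.6,0,0,0,-8],[0.6,0,0,0,-8],[0.6,0,0,0,-2.3],[0.6,0,0,0,0]]'; python3 - <<'E'
from h import *
S,C=snap('side','s15'),snap('scene','s16')
HUE.update(red=(0,6,150),blue=(105,125,120),yellow=(20,35,120))
B={'red':((60,150,260,330),(300,250,420,420)),'blue':((60,150,260,330),(340,240,440,420)),'yellow':((60,150,260,330),(400,240,500,420))}
for c,(b1,b2) in B.items():
    o=[]
    for d,b in((C,b1),(S,b2)):
        _,st,l=blob(mask(d['image'],c,b)); p=np.argwhere(l)[:,::-1].astype(np.int32); M=cv2.moments(cv2.convexHull(p)); o.append((M['m10']/M['m00'],M['m01']/M['m00'])); print(c,np.round(o[-1],1),st)
    X,e=tri([(C,o[0]),(S,o[1])]); print(X.round(1),e)
# cover: holes expected at home
for n,d in(('side',S),('scene',C)):
    for k in(-44,44):
        X=np.array([476.3+k*.963,298.4+k*.271,0]); print(n,k,'stud tip',proj(d,[X[0],X[1],86]).round(1),'hole',proj(d,[X[0],X[1],70]).round(1))
E
```

```text
time: 33.85
position: [478.1, 299.6, 222.0]
eef_rot: [[0.963, 0.271, 0.008], [0.271, -0.963, 0.003], [0.008, -0.001, -1.0]]
contact_force: [-0.1, 0.1, 0.5]
opening: 43.5
finger_force: 0.0
time: 34.95
position: [475.1, 298.4, 215.8]
eef_rot: [[-0.0, 1.0, -0.002], [1.0, 0.0, -0.001], [-0.001, -0.002, -1.0]]
contact_force: [0.4, 0.0, 0.1]
opening: 53.0
finger_force: 0.0
red [134.  163.7] [123 151  23  26 444]
red [340.2 345. ] [330 331  21  29 520]
[ 383.9 -283.8  134.4] [0.5, 0.5]
blue [123.6 194.1] [111 181  26  28 515]
blue [383.6 330.2] [373 317  22  28 491]
[ 458.9 -293.2  134.5] [0.6, 0.6]
yellow [108.5 229.3] [ 95 215  28  30 610]
yellow [425.9 318.5] [415 305  23  28 482]
[ 533.5 -307.5  134.2] [0.5, 0.5]
side -44 stud tip [216.8 202.2] hole [217.4 208.1]
side 44 stud tip [244.7 189.5] hole [245.1 195.2]
scene -44 stud tip [470.4 171.6] hole [468.4 178.6]
scene 44 stud tip [502.7 202. ] hole [500.2 209.1]
```

```bash
python3 - <<'E'
from h import *
S,C=snap('side'),snap('scene')
def brass(d,c):
    x,y=map(int,c);h=cv2.cvtColor(d['image'][y-14:y+15,x-7:x+8],cv2.COLOR_BGR2HSV)
    m=((h[...,1]>70)&(h[...,0]>8)&(h[...,0]<30)&(h[...,2]>40)).astype(np.uint8);_,st,l=blob(m);p=np.argwhere(l)
    t,b=p[p[:,0]==p[:,0].min()].mean(0),p[p[:,0]==p[:,0].max()].mean(0); f=lambda q:(q[::-1]+[x-7,y-14]); return f(t),f(b),st
for k,c,s in((-44,(469.5,176),(217,205)),(44,(501.5,206),(245,192))):
    a,b=brass(C,c),brass(S,s); print(k,a,b); print('top',tri([(C,a[0]),(S,b[0])])[0].round(1),'foot',tri([(C,a[1]),(S,b[1])])[0].round(1))
g=lambda d,x,y:cv2.cvtColor(d['image'],cv2.COLOR_BGR2GRAY)[y-1:y+2,x-1:x+2].mean().round()
print([g(C,476,201),g(C,468,184),g(S,231,205)])
E
```

```text
-44 (array([470., 172.]), array([468.5, 181. ]), array([ 4, 10,  5, 10, 32], dtype=int32)) (array([216.5, 202. ]), array([217., 209.]), array([ 6, 11,  4,  8, 22], dtype=int32))
top [433.7 286.4  85.8] foot [434.  288.2  65.6]
44 (array([502.5, 202. ]), array([500., 212.]), array([ 4, 10,  6, 11, 41], dtype=int32)) (array([245., 191.]), array([245., 196.]), array([ 6, 13,  3,  6, 14], dtype=int32))
top [518.  309.8  83.7] foot [519.8 311.6  65.7]
[np.float64(196.0), np.float64(199.0), np.float64(133.0)]
```

The studs protrude about 16–20 mm above the plate top, against 26 mm when bare, so the cover is home. Going to the red bottle.

```bash
python3 -m handwheel '[[0.6,-2,-0.3,0,0],[0.6,-4.5,-0.7,0,0],[0.6,-4.5,-0.7,0,0],[0.6,-4.5,-0.7,0,0],[0.6,-4.5,-0.7,0,0],[0.6,-4.5,-0.7,0,0],[0.6,-4.5,-0.7,0,0],[0.6,-4.5,-0.7,0,0],[0.6,-4.5,-0.7,0,0],[0.6,-4.5,-0.7,0,0],[0.6,-4.5,-0.7,0,0],[0.6,-4.5,-0.7,0,0]]' && python3 -m handwheel '[[0.6,-4,-0.7,0,0],[0.6,-2,-0.4,0,0],[0.6,0,0,2,0],[0.6,0,0,0,0],[0.6,0,0,0,0],[0.6,0,0,0,0]]'
```

```text
time: 36.35
position: [395.2, -218.2, 217.4]
eef_rot: [[0.001, 1.0, 0.001], [1.0, -0.001, -0.0], [-0.0, 0.001, -1.0]]
contact_force: [-0.2, -0.2, -0.2]
opening: 52.9
finger_force: 0.0
time: 36.95
position: [385.2, -276.1, 197.9]
eef_rot: [[-0.001, 1.0, 0.001], [1.0, 0.001, -0.001], [-0.001, 0.001, -1.0]]
contact_force: [-0.5, 0.4, -0.6]
opening: 52.6
finger_force: 0.0
```

```bash
python3 -m handwheel '[[0.6,-0.8,-0.05,0,0],[0.6,0,0,2,0],[0.6,0,0,2,0],[0.6,0,0,2,0],[0.6,0,0,1.4,0],[0.6,0,0,0.5,0],[0.6,0,0,0,0],[0.6,0,0,0,0]]' && python3 -m handwheel '[[0.2,0,0,0,0],[0.2,0,0,0,0],[0.2,0,0,0,0],[0.2,0,0,0,0],[0.2,0,0,0,0],[0.2,0,0,0,0],[0.2,0,0,-1,0],[0.2,0,0,-2,0],[0.2,0,0,-2,0],[0.2,0,0,-1,0],[0.2,0,0,0,0]]' 25
```

```text
time: 37.75
position: [384.9, -284.9, 119.1]
eef_rot: [[-0.0, 1.0, 0.001], [1.0, 0.0, -0.001], [-0.001, 0.001, -1.0]]
contact_force: [0.5, -0.3, 0.2]
opening: 52.9
finger_force: 0.0
time: 38.85
position: [384.9, -284.9, 179.5]
eef_rot: [[-0.0, 1.0, 0.002], [1.0, 0.0, -0.002], [-0.002, 0.002, -1.0]]
contact_force: [0.3, 0.2, -3.6]
opening: 31.1
finger_force: 25.0
```

```bash
python3 -m handwheel '[[0.2,1.5,0.8,0,0],[0.2,3.3,1.72,0,0],[0.2,3.3,1.72,0,0],[0.2,3.3,1.72,0,0],[0.2,3.3,1.72,0,0],[0.2,3.3,1.72,0,0],[0.2,3.3,1.72,0,0],[0.2,3.3,1.72,0,0],[0.2,3.3,1.72,0,0],[0.2,3.3,1.72,0,0],[0.2,3.3,1.72,0,0],[0.2,2,1,0,0]]' && python3 -m handwheel '[[0.2,0.8,0.4,0,0],[0.2,0,0,0,0],[0.2,0,0,0,0],[0.2,0,0,0,0]]'
```

```text
time: 40.05
position: [574.3, 83.3, 176.5]
eef_rot: [[-0.002, 1.0, -0.002], [1.0, 0.002, 0.001], [0.001, -0.002, -1.0]]
contact_force: [-0.2, 0.0, -3.3]
opening: 31.1
finger_force: 25.0
time: 40.45
position: [577.8, 87.5, 177.9]
eef_rot: [[0.001, 1.0, -0.001], [1.0, -0.001, -0.0], [-0.0, -0.001, -1.0]]
contact_force: [-0.5, -0.4, -4.0]
opening: 31.1
finger_force: 25.0
```

```bash
python3 -m handwheel '[[0.2,0,0.1,1.5,0],[0.2,0,0,2,0],[0.2,0,0,1.2,0],[0.2,0,0,0.5,0],[0.2,0,0,0.3,0],[0.2,0,0,0.2,0],[0.2,0,0,0.2,0],[0.2,0,0,0,0],[0.2,0,0,0,0]]' 25
```

```text
time: 41.35
position: [579.6, 88.7, 119.7]
eef_rot: [[-0.0, 1.0, 0.001], [1.0, 0.0, -0.0], [-0.0, 0.001, -1.0]]
contact_force: [-0.0, -0.2, -3.0]
opening: 31.4
finger_force: 25.0
```

```bash
python3 -m handwheel '[[0.2,0,0,0.1,0],[0.2,0,0,0.1,0],[0.2,0,0,0,0],[0.2,0,0,0,0]]' && python3 -m handwheel '[[0.2,0,0,0.1,0],[0.2,0,0,0,0],[0.2,0,0,0,0]]'
```

```text
time: 41.75
position: [579.7, 88.7, 117.8]
eef_rot: [[-0.0, 1.0, 0.001], [1.0, 0.0, -0.0], [-0.0, 0.001, -1.0]]
contact_force: [-0.6, 0.2, 3.4]
opening: 31.3
finger_force: 25.0
time: 42.05
position: [580.0, 88.7, 117.8]
eef_rot: [[-0.0, 1.0, 0.001], [1.0, 0.0, -0.0], [-0.0, 0.001, -1.0]]
contact_force: [-2.7, 0.3, 9.1]
opening: 31.3
finger_force: 25.0
```

Red is standing on the mat. Release, go to blue.

```bash
python3 -m handwheel '[[0.2,0,0,-0.1,0],[0.5,0,0,0,0],[0.6,0,0,0,0],[0.6,0,0,0,0],[0.6,0,0,0,0],[0.6,0,0,-1,0],[0.6,0,0,-3,0],[0.6,0,0,-3,0],[0.6,0,0,-1,0],[0.6,0,0,0,0]]' && python3 -m handwheel '[[0.6,-2,-0.6,0,0],[0.6,-4,-1.3,0,0],[0.6,-4,-1.3,0,0],[0.6,-4,-1.3,0,0],[0.6,-4,-1.3,0,0],[0.6,-4,-1.3,0,0],[0.6,-4,-1.3,0,0],[0.6,-4,-1.3,0,0],[0.6,-4,-1.2,0,0],[0.6,-3,-0.9,0,0],[0.6,-1.2,-0.3,0,0]]' && python3 -m handwheel '[[0.6,0,0,0,0],[0.6,0,0,0,0],[0.6,0,0,0,0]]'; python3 - <<'E'
from h import *
W,C=snap('wrist'),snap('scene'); S=snap('side'); HUE.update(red=(0,6,150))
o=[]
for d,b in((C,(360,190,420,240)),(S,(295,185,335,220))):
    _,st,l=blob(mask(d['image'],'red',b)); M=cv2.moments(cv2.convexHull(np.argwhere(l)[:,::-1].astype(np.int32))); o.append((M['m10']/M['m00'],M['m01']/M['m00'])); print(o[-1],st)
print(tri([(C,o[0]),(S,o[1])]))
E
```

```text
time: 43.05
position: [580.7, 88.6, 199.4]
eef_rot: [[-0.0, 1.0, 0.004], [1.0, 0.0, -0.0], [-0.0, 0.004, -1.0]]
contact_force: [0.4, 0.2, -0.2]
opening: 52.9
finger_force: 0.0
time: 44.15
position: [456.7, -295.3, 195.5]
eef_rot: [[0.003, 1.0, -0.002], [1.0, -0.003, 0.001], [0.001, -0.002, -1.0]]
contact_force: [-0.3, 0.6, -0.2]
opening: 52.7
finger_force: 0.0
time: 44.45
position: [458.7, -291.7, 196.7]
eef_rot: [[-0.002, 1.0, -0.001], [1.0, 0.002, 0.001], [0.001, -0.001, -1.0]]
contact_force: [-0.5, -0.5, -0.2]
opening: 52.7
finger_force: 0.0
(385.825646058227, 221.51684658161597) [375 207  23  30 519]
(314.2984126984127, 204.77460317460316) [308 196  14  19 228]
(array([579.26672021,  89.63722245, 132.88244716]), [0.1, 0.1])
```

Red is within 1 mm of its pad centre. Taking blue.

```bash
python3 -m handwheel '[[0.6,-0.1,0,0,0],[0.6,0,0,2,0],[0.6,0,0,2,0],[0.6,0,0,2,0],[0.6,0,0,1.3,0],[0.6,0,0,0.5,0],[0.6,0,0,0,0],[0.6,0,0,0,0]]' && python3 -m handwheel '[[0.2,0,0,0,0],[0.2,0,0,0,0],[0.2,0,0,0,0],[0.2,0,0,0,0],[0.2,0,0,0,0],[0.2,0,0,0,0],[0.2,0,0,-1,0],[0.2,0,0,-2,0],[0.2,0,0,-2,0],[0.2,0,0,-1,0],[0.2,0,0,0,0]]' 25
```

```text
time: 45.4
position: [458.8, -294.7, 120.0]
eef_rot: [[-0.0, 1.0, 0.001], [1.0, 0.0, -0.001], [-0.001, 0.001, -1.0]]
contact_force: [-1.1, -0.7, -0.1]
opening: 52.8
finger_force: 0.0
time: 46.5
position: [458.9, -294.8, 180.6]
eef_rot: [[-0.0, 1.0, 0.002], [1.0, 0.0, -0.002], [-0.002, 0.002, -1.0]]
contact_force: [-0.6, -1.4, -2.8]
opening: 31.0
finger_force: 25.0
```

```bash
python3 -m handwheel '[[0.2,1.2,0.5,0,0],[0.2,2.5,1,0,0],[0.2,3.1,1.27,0,0],[0.2,3.1,1.27,0,0],[0.2,3.1,1.27,0,0],[0.2,3.1,1.27,0,0],[0.2,3.1,1.27,0,0],[0.2,3.1,1.27,0,0],[0.2,3.1,1.27,0,0],[0.2,3.1,1.27,0,0],[0.2,2,0.8,0,0],[0.2,0.75,0.25,0,0]]' && python3 -m handwheel '[[0.2,0,0,0,0],[0.2,0,0,0,0],[0.2,0,0,1.5,0],[0.2,0,0,2,0],[0.2,0,0,1.2,0],[0.2,0,0,0.5,0],[0.2,0,0,0.3,0],[0.2,0,0,0.2,0],[0.2,0,0,0.2,0],[0.2,0,0,0,0],[0.2,0,0,0,0]]'
```

```text
time: 47.7
position: [584.8, 21.3, 177.5]
eef_rot: [[-0.003, 1.0, -0.003], [1.0, 0.003, 0.001], [0.001, -0.003, -1.0]]
contact_force: [-1.2, -0.3, -3.0]
opening: 31.0
finger_force: 25.0
time: 48.8
position: [585.7, 18.2, 120.6]
eef_rot: [[-0.0, 1.0, 0.001], [1.0, 0.0, -0.0], [-0.0, 0.001, -1.0]]
contact_force: [-0.4, -0.4, -3.2]
opening: 31.3
finger_force: 25.0
```

```bash
python3 -m handwheel '[[0.2,0,0,0.1,0],[0.2,0,0,0.1,0],[0.2,0,0,0,0],[0.2,0,0,0,0]]' && python3 -m handwheel '[[0.2,0,0,0.1,0],[0.2,0,0,0,0],[0.2,0,0,0,0]]'
```

```text
time: 49.2
position: [585.9, 18.2, 118.8]
eef_rot: [[-0.0, 1.0, 0.001], [1.0, 0.0, -0.0], [-0.0, 0.001, -1.0]]
contact_force: [-0.6, 1.6, 2.0]
opening: 31.3
finger_force: 25.0
time: 49.5
position: [586.2, 18.2, 118.7]
eef_rot: [[-0.0, 1.0, 0.002], [1.0, 0.0, -0.0], [-0.0, 0.002, -1.0]]
contact_force: [-2.1, 0.3, 8.2]
opening: 31.1
finger_force: 25.0
```

Blue has landed. Release and go to yellow.

```bash
python3 -m handwheel '[[0.2,0,0,-0.1,0],[0.5,0,0,0,0],[0.6,0,0,0,0],[0.6,0,0,0,0],[0.6,0,0,0,0],[0.6,0,0,-1,0],[0.6,0,0,-3,0],[0.6,0,0,-3,0],[0.6,0,0,-1,0],[0.6,0,0,0,0]]' && python3 -m handwheel '[[0.6,-1.5,-0.3,0,0],[0.6,-3.5,-0.6,0,0],[0.6,-3.5,-0.6,0,0],[0.6,-3.5,-0.6,0,0],[0.6,-3.5,-0.6,0,0],[0.6,-3.5,-0.6,0,0],[0.6,-3.5,-0.6,0,0],[0.6,-3.5,-0.6,0,0],[0.6,-3.5,-0.5,0,0],[0.6,-2,-0.3,0,0],[0.6,-0.9,0,0,0],[0.6,0,0,0,0]]' && python3 -m handwheel '[[0.6,0,0,2,0],[0.6,0,0,2,0],[0.6,0,0,0,0],[0.6,0,0,0,0]]'; python3 - <<'E'
from h import *
C=snap('scene'); S=snap('side'); HUE.update(blue=(105,125,120))
o=[]
for d,b in((C,(315,200,365,250)),(S,(320,200,355,235))):
    _,st,l=blob(mask(d['image'],'blue',b)); M=cv2.moments(cv2.convexHull(np.argwhere(l)[:,::-1].astype(np.int32))); o.append((M['m10']/M['m00'],M['m01']/M['m00'])); print(o[-1],st)
print(tri([(C,o[0]),(S,o[1])]))
E
```

```text
time: 50.5
position: [586.7, 18.0, 200.4]
eef_rot: [[-0.0, 1.0, 0.004], [1.0, 0.0, -0.001], [-0.001, 0.004, -1.0]]
contact_force: [-0.4, -0.0, -0.8]
opening: 53.3
finger_force: 0.0
time: 51.7
position: [531.9, -306.3, 197.2]
eef_rot: [[0.001, 1.0, -0.001], [1.0, -0.001, 0.001], [0.001, -0.001, -1.0]]
contact_force: [0.9, -0.3, -0.7]
opening: 53.0
finger_force: 0.0
time: 52.1
position: [532.6, -304.4, 158.1]
eef_rot: [[-0.002, 1.0, -0.001], [1.0, 0.002, 0.001], [0.001, -0.001, -1.0]]
contact_force: [0.2, -0.2, 0.9]
opening: 53.2
finger_force: 0.0
(339.899439498846, 229.72436531486974) [330 216  21  29 534]
(335.07230657989874, 218.1475054229935) [328 209  15  19 250]
(array([585.63645371,  20.00138971, 133.24295469]), [0.2, 0.2])
```

Blue is also within about 1 mm. Taking yellow.

```bash
python3 -m handwheel '[[0.6,-0.1,0.05,1.5,0],[0.6,0,0,1.5,0],[0.6,0,0,0.8,0],[0.6,0,0,0,0],[0.2,0,0,0,0],[0.2,0,0,0,0],[0.2,0,0,0,0],[0.2,0,0,0,0],[0.2,0,0,0,0],[0.2,0,0,0,0]]' 25 && python3 -m handwheel '[[0.2,0,0,0,0],[0.2,0,0,-1,0],[0.2,0,0,-2,0],[0.2,0,0,-2,0],[0.2,0,0,-1,0],[0.2,0,0,0,0]]' 25
```

```text
time: 53.2
position: [533.3, -307.1, 120.8]
eef_rot: [[0.0, 1.0, 0.001], [1.0, -0.0, -0.001], [-0.001, 0.001, -1.0]]
contact_force: [1.0, -0.3, 2.6]
opening: 31.2
finger_force: 25.0
time: 53.8
position: [533.6, -307.3, 181.9]
eef_rot: [[0.0, 1.0, 0.002], [1.0, -0.0, -0.002], [-0.002, 0.002, -1.0]]
contact_force: [-0.3, -0.4, -2.4]
opening: 31.2
finger_force: 25.0
```

```bash
python3 -m handwheel '[[0.2,1.2,0.3,0,0],[0.2,2.4,0.55,0,0],[0.2,3,0.7,0,0],[0.2,3,0.7,0,0],[0.2,3,0.7,0,0],[0.2,3,0.7,0,0],[0.2,3,0.7,0,0],[0.2,3,0.7,0,0],[0.2,2.6,0.6,0,0],[0.2,1.5,0.3,0,0],[0.2,0,0,0,0],[0.2,0,0,0,0]]' && python3 -m handwheel '[[0.2,0,0,1.5,0],[0.2,0,0,2,0],[0.2,0,0,1.2,0],[0.2,0,0,0.5,0],[0.2,0,0,0.3,0],[0.2,0,0,0.2,0],[0.2,0,0,0.2,0],[0.2,0,0,0,0],[0.2,0,0,0,0]]'
```

```text
time: 55.0
position: [592.0, -50.0, 179.6]
eef_rot: [[-0.001, 1.0, -0.001], [1.0, 0.001, -0.0], [-0.0, -0.001, -1.0]]
contact_force: [-0.2, -0.3, -3.2]
opening: 31.0
finger_force: 25.0
time: 55.9
position: [592.7, -49.8, 121.7]
eef_rot: [[-0.0, 1.0, 0.001], [1.0, 0.0, -0.0], [-0.0, 0.001, -1.0]]
contact_force: [0.1, -0.2, -2.4]
opening: 30.9
finger_force: 25.0
```

```bash
python3 -m handwheel '[[0.2,0,0,0.1,0],[0.2,0,0,0.1,0],[0.2,0,0,0,0],[0.2,0,0,0,0]]' && python3 -m handwheel '[[0.2,0,0,0.1,0],[0.2,0,0,0,0],[0.2,0,0,0,0]]'
```

```text
time: 56.3
position: [592.8, -49.8, 119.8]
eef_rot: [[-0.0, 1.0, 0.001], [1.0, 0.0, -0.0], [-0.0, 0.001, -1.0]]
contact_force: [-1.0, 0.7, 2.4]
opening: 30.9
finger_force: 25.0
time: 56.6
position: [593.1, -49.9, 119.8]
eef_rot: [[-0.0, 1.0, 0.002], [1.0, 0.0, -0.001], [-0.001, 0.002, -1.0]]
contact_force: [-2.2, 0.7, 9.6]
opening: 31.2
finger_force: 25.0
```

Yellow is down. Release, retreat, and check everything before handing in.

```bash
python3 -m handwheel '[[0.2,0,0,-0.1,0],[0.5,0,0,0,0],[0.6,0,0,0,0],[0.6,0,0,0,0],[0.6,0,0,0,0],[0.6,0,0,-1,0],[0.6,0,0,-3,0],[0.6,0,0,-4,0],[0.6,0,0,-3,0],[0.6,0,0,-1,0],[0.6,0,0,0,0]]' && python3 -m handwheel '[[0.6,-2,-1,0,0],[0.6,-4,-1,0,0],[0.6,-4,-1,0,0],[0.6,-4,-1,0,0],[0.6,-3,-1,0,0],[0.6,0,0,0,0],[0.6,0,0,0,0],[0.6,0,0,0,0]]'; python3 - <<'E'
from h import *
C=snap('scene','f1'); S=snap('side','f2'); HUE.update(red=(0,6,150),blue=(105,125,120),yellow=(20,35,120))
for c,b1,b2 in(('red',(360,190,420,240),(295,185,335,220)),('blue',(315,200,365,250),(320,200,355,235)),('yellow',(270,215,312,258),(343,215,378,248))):
    o=[]
    for d,b in((C,b1),(S,b2)):
        _,st,l=blob(mask(d['image'],c,b)); M=cv2.moments(cv2.convexHull(np.argwhere(l)[:,::-1].astype(np.int32))); o.append((M['m10']/M['m00'],M['m01']/M['m00']))
    X,e=tri([(C,o[0]),(S,o[1])]);print(c,X.round(1),e)
g=lambda d,x,y:cv2.cvtColor(d['image'],cv2.COLOR_BGR2GRAY)[y-1:y+2,x-1:x+2].mean().round()
print([g(C,476,201),g(C,468,184),g(S,231,205)],r.get_state()['contact_force'].round(1))
E
```

```text
time: 57.7
position: [593.4, -50.1, 241.2]
eef_rot: [[-0.0, 1.0, 0.004], [1.0, 0.0, -0.001], [-0.001, 0.004, -1.0]]
contact_force: [-0.2, 0.9, -0.1]
opening: 52.9
finger_force: 0.0
time: 58.5
position: [542.2, -218.6, 237.9]
eef_rot: [[-0.001, 1.0, -0.002], [1.0, 0.001, 0.002], [0.002, -0.002, -1.0]]
contact_force: [-0.0, -1.0, 0.6]
opening: 53.2
finger_force: 0.0
red [579.2  89.6 133. ] [0.1, 0.1]
blue [585.6  20.  133.2] [0.2, 0.2]
yellow [592.2 -50.  133. ] [0.6, 0.6]
[np.float64(210.0), np.float64(212.0), np.float64(185.0)] [ 0.3  0.3 -0.1]
```

All three bottles are upright on their own pads (cap centres at z 133, within 1 mm of the pad centres), and the cover is home.

```bash
python3 -c "
from cell import job
print(job.finish_job())"
```

```text
the job is handed in; nothing more can be done
None
```

The job is handed in, but no verdict came back: by my last measurements the cover is home on both studs, the three bottles stand about 1 mm from their pad centres, and the beaker was not touched (58.5 s of 144 s used).

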